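# Unlock the tray rack, peel the top slide tray and present it over the light box

## Robot

A 6-joint arm with a two-finger parallel gripper is mounted at the origin on the work surface. World frame = base frame: x ahead of the robot, y to its left, z up, the work surface at z = 0. Lengths are in m, angles in rad, forces in N, time in s.
With the tool pointing down it reaches from about 0.35 to 0.775 m from the base axis. Payload 7.3 kg.
Tool frame: the origin (TCP) lies at the centre of the arm's flange, where the gripper is bolted on; the fingertips stand 178 mm ahead of it and the grasp point (between the pads) lies 159 mm ahead of it (tip_extent is the distance from the TCP to the fingertips, in m); z points along the fingers, y is the line along which they close (so a half turn about z gives the same grasp; the last joint's range is limited). The gripper opens to 92 mm and grips with 3 to 60 N. Pads are 19 mm wide; open, the fingers measure 130 mm over their backs; the gripper's body (75 mm by 190 mm) begins 47 mm behind the grasp point.
Start: joints at [0.988, 0.342, 1.524, -0, 1.275, -0.146], TCP at [0.222, 0.476, 0.405] pointing down, gripper open.
Joint ranges: [-2.53, 2.53], [-0.77, 2.02], [0.04, 2.7], [-1, 4.14], [0.28, 2.66], [-3.11, 3.11]. Speed limits (rad/s): [2.57, 2.57, 3.14, 3.14, 3.14, 3.14].

## Interface

Orientations are given as [roll, pitch, yaw] about the fixed x, y, z axes, in that order (R = Rz(yaw) Ry(pitch) Rx(roll)).
In Python, from cell import * gives the robot as it stands.
- The arm moves only by the tool arm_command, never from a script. Its arguments are lists of equal length, an entry for each row: "xyz": the shift along the world's x, y, z in mm, a list of three; "spin": the turn about the world's z in degrees. In form: {"xyz": [[tx, ty, tz], ...], "spin": [spin, ...]}. A call has 1 to 20 rows; each row shifts and turns the commanded pose from where the row before left it; what a row does not reach is not made up. A row lasts 1/10 s, in which the tool goes at most 50 mm and 8.59 degrees, less where a joint would pass 70% of its speed; a pose out of reach is approached as far as the arm can. A call with a gripper value outside its range is refused whole. "jaw" is the opening, from -1 (shut) to 1 (fully open), set as the call begins (left out, the last holds). The fingers move at their own pace and stop on an object; "squeeze" is the grip in N (left out, the last holds). Time passes only in rows, so rows that do not move let the fingers close. It gives the time, the measured TCP pose, the force, the opening and the grip force at its end, in the units of the state.
- observe(): the state, without advancing time (a new reading comes with each control period).
- read_camera(name): name is "scene" or "top" or "wrist"; returns a dict with "img" (400x640x3 uint8, red, green, blue), "depth" (400x640 float32, m along the optical axis (not along the pixel's ray), 0 where there is no reading), "fx", "fy", "cx", "cy" (pixels), "world_from_camera" (4x4, takes a point from camera to world coordinates). Camera axes: x right, y up, looking along -z (the intrinsics and any distortion apply to the point x, -y, -z); pixel columns grow to the right and rows downward; lengths in m; the calibration is good to about 2 mm. The wrist camera is an equidistant fisheye: a pixel r from the principal point sees the ray r / f radians off the axis. A picture is of the moment at which its call begins.
- hand_in(): hands the job in; it is judged then, once.
The state is a dict: "time": time; "qpos": joint angles; "qvel": joint speeds; "joint_efforts": joint torques, N m; "tool_pos": TCP position; "tool_rot": TCP orientation; "contact_force": force on the tool from outside, world axes, zero at the start; "torque": the same for the moment, N m; "opening": finger opening in m; "grip_force": force on a finger pad.
Only numpy, scipy, OpenCV 4.12 (cv2) and the standard library are available. Lean on these libraries where they do the work, as an engineer would, in place of code of your own. Each camera call takes 0.05 s, during which the arm holds its last target. There are 200 camera calls.

## Task

Slide the orange transport lock of the tray rack out to its end stop. Then peel the white top tray off the blue trays that it clings to: take it by its green tab and raise that corner first, while the opposite corner is still seated, leaving the blue trays in the rack. Finish while holding the white tray by its tab, roughly level and still, centred about 15 cm above the lit light box for inspection; leave the bottle, slide box, beaker and dish alone.

Things in the scene. Friction and masses are not known exactly. Their poses are not given: they have to be found in the camera images.
- rack: Fixed grey base plate 150 x 130 x 20 mm (x, y, z); origin at the centre of its underside, z up. On it nest a fixed blue tray, a loose blue tray and the white tray, all with the rack's axes. On its -y side, at x = +30 mm, an aluminium lock track 40 mm wide and 44 mm high runs out from y = -53 to -145 mm, with a 54 mm high dark end stop at its outer end.
- lock (a joint): Travel (m) of the orange lock along the rack's -y, outwards from the trays: 0 = locked, 0.050 = at its outer end stop; starts at 0 to 0.008. Slides with about 2 N and stays where left. Until about 0.020 its tongue (6 mm thick, 49 to 55 mm above the bench) lies over the white tray's rim and keeps it down.
- lock_knob (a point): Centre of the top face of the orange lock's upright knob: 16 mm along the rack's x, 22 mm along the rack's y, top 88 mm above the bench, standing 33 mm clear above its slide plate. Nothing is beside it in the rack's x: pinch it across the 16 mm from above. Axes as the rack's.
- tray_top: White formed tray 120 x 96 x 18 mm (x, y, z), rim 10 mm wide, 2.5 mm thick, about 60 g. Origin at the centre of its underside, at first 30 mm above the bench; axes as the rack's. Four sprung clips on the blue tray, at tray (+-60, +-24) mm, grip its rim, about 4 N each, until it is drawn up 5 mm there; raising the tab about the far corner takes about 8 N.
- tab (a point): Centre of the top face of the white tray's green tab, at tray (-62, -52, 48) mm. An upright plate 26 mm long, 8 mm thick, 30 mm high on the rim's corner; its length runs at +45 degrees from the tray's x axis (towards the tray's middle), so pinch it across its 8 mm, along -45 degrees. Axes as the tray's.
- far_corner (a point): Top of the white tray's rim at the corner diagonally across from the tab, at tray (60, 48, 18) mm: the corner to pivot on while peeling. Axes as the tray's.
- tray_mid: Loose blue tray just under the white one, same shape but without a tab, about 60 g. Origin at the centre of its underside, 25 mm above the bench. To stay seated: similar clips on the rack's y sides hold its rim about twice as hard as its own clips hold the white tray.
- light_centre (a point): Centre of the lit top face of the fixed black light box (170 x 210 mm, its x, y; lit face 140 x 180 mm, 30 mm above the bench). z up.
- oil_bottle: Bystander: amber bottle with black cap, diameter 42 mm, 85 mm high. Origin at the centre of its underside.
- slide_box: Bystander: blue slide storage box 85 x 100 x 34 mm with a dark seam. Origin at the centre of its underside.
- beaker: Bystander: clear beaker, diameter 68 mm, 85 mm high. Origin at the centre of its underside.
- petri_dish: Bystander: closed glass dish, diameter 84 mm, 16 mm high. Origin at the centre of its underside.
Things that resemble listed ones, but are neither listed nor needed, are in the scene too. There is more than one size of the tray_top; the job needs the middle-sized.

How it is judged:
On the way, in this order (a step that is already met when the one before it is completed fails the run):
1. the lock is slid out to its end stop (value of joint lock above 0.046 m), for 0.2 s.
2. the tab corner is raised 15 mm or more while the opposite corner is still seated (raised under 8 mm) (z of tab in the frame of rack above 0.093 m and z of far_corner in the frame of rack below 0.056 m and value of joint lock above 0.043 m and contact force between the fingers and tray_top above 0.3 N), for 0.1 s.
At the end, for the whole second after the job is handed in: Lock within 7 mm of its end stop; fingers hold the white tray still, centre within 40 mm of the light box's, underside 90 to 210 mm above the lit face, tilted under 0.3 rad, touching neither light box nor blue tray; loose blue tray still seated (up < 5 mm, sideways < 8 mm) (value of joint lock above 0.043 m and horizontal distance between tray_top and light_centre below 0.04 m and z of tray_top in the frame of light_centre between 0.09 and 0.21 m and angle between tray_top's own z axis and vertical below 0.3 rad and linear speed of tray_top below 0.03 m/s and contact force between the fingers and tray_top above 0.5 N and contact force between tray_top and light_box below 0.05 N and contact force between tray_top and tray_mid below 0.05 N and z of tray_mid in the frame of rack below 0.03 m and horizontal distance between tray_mid and rack below 0.008 m); the arm keeps its last pose, push and grip.
It fails at once if the blue tray is pulled out of the rack (moved more than 12 mm) (distance of tray_mid from where it was at the start of the episode above 0.012 m).
It fails at once if the oil bottle is disturbed (moved more than 25 mm) (distance of oil_bottle from where it was at the start of the episode above 0.025 m).
It fails at once if the slide box is disturbed (moved more than 25 mm) (distance of slide_box from where it was at the start of the episode above 0.025 m).
It fails at once if the beaker is disturbed (moved more than 25 mm) (distance of beaker from where it was at the start of the episode above 0.025 m).
It fails at once if the petri dish is disturbed (moved more than 25 mm) (distance of petri_dish from where it was at the start of the episode above 0.025 m).
It also fails if it takes over 51 s, if anything falls off the work surface, if the arm or the gripper's body presses on something with over 40 N, if the wrist force passes 120 N, or if a joint passes its speed limit or range.

## Working session

There is one attempt and no reset: what is moved stays moved. The work goes in short steps, Python scripts to look and compute and a tool call to move; the robot and the scene stay as the last step left them, time stands still between calls to the robot, and variables do not carry over. Pictures are saved under pics/ and viewed, at most 10 in all, crops included, and the job is handed in when it is done.

Besides the shell and the picture viewer there is one more tool, called after "Call:" as name(argument=value, ...) on one line, values as JSON. arm_command: Moves the arm, as the interface text tells. Its arguments: {"type":"object","properties":{"xyz":{"type":"array","items":{"type":"array","items":{"type":"number"}}},"spin":{"type":"array","items":{"type":"number"}},"jaw":{"type":"number"},"squeeze":{"type":"number"}},"required":["xyz","spin"]}

```bash
ls; mkdir -p pics; cat > h.py <<'E'
from cell import *
import numpy as np, cv2
def world(c, uv, z=None):
    """pixels -> world points by depth, or on plane z"""
    uv=np.atleast_2d(uv).astype(float)
    d=np.c_[(uv[:,0]-c["cx"])/c["fx"],-(uv[:,1]-c["cy"])/c["fy"],-np.ones(len(uv))]
    T=np.array(c["world_from_camera"]); w=d@T[:3,:3].T; o=T[:3,3]
    if z is None:
        s=c["depth"][uv[:,1].astype(int),uv[:,0].astype(int)][:,None]
    else: s=((z-o[2])/w[:,2])[:,None]
    return o+w*s
E
python3 - <<'E'
from h import *
import pickle
for n in ("scene","top"):
    c=read_camera(n); pickle.dump(c,open(n+".pkl","wb")); cv2.imwrite(f"pics/{n}0.png",c["img"][:,:,::-1])
    print(n,c["fx"],c["cx"],c["cy"],np.round(c["world_from_camera"],3).tolist(), [k for k in c])
print(observe())
E
```

```text
pics
scene 455.08248375535254 314.7047272346544 198.03876500926398 [[-0.418, -0.59, 0.691, 1.402], [0.908, -0.275, 0.315, 0.327], [0.004, 0.76, 0.65, 0.885], [0.0, 0.0, 0.0, 1.0]] ['img', 'depth', 'fx', 'fy', 'cx', 'cy', 'world_from_camera']
top 382.72486123169347 322.35233693498884 199.8990548977765 [[-0.026, 0.988, -0.154, 0.396], [-1.0, -0.026, 0.001, -0.056], [-0.003, 0.154, 0.988, 1.038], [0.0, 0.0, 0.0, 1.0]] ['img', 'depth', 'fx', 'fy', 'cx', 'cy', 'world_from_camera']
{'time': 0.1, 'qpos': array([ 9.88038077e-01,  3.42605276e-01,  1.52493047e+00,  1.57100691e-05,
        1.27540924e+00, -1.46019252e-01]), 'qvel': array([-0.00085742, -0.0018793 , -0.00156125, -0.00131726,  0.00094724,
        0.00034203]), 'joint_efforts': array([ 2.24097559e-03, -4.32005060e+01, -2.44694567e+01,  7.18722283e-02,
        5.25809114e-02, -6.02231557e-05]), 'tool_pos': array([0.22198157, 0.47561574, 0.40413596]), 'tool_rot': array([-3.14025689e+00, -2.11629962e-04,  2.70484893e+00]), 'contact_force': array([-1.0514918 ,  0.49488269, -0.00898525]), 'torque': array([-0.03484425,  0.02631334, -0.0628506 ]), 'grip_force': 0.0, 'opening': 0.09168862872404328}
```

View pics/scene0.png

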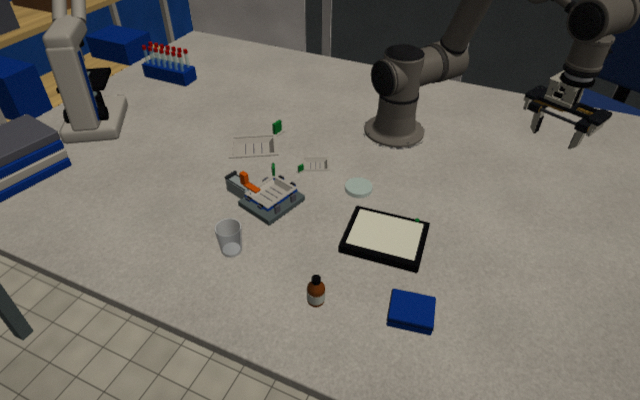

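View pics/top0.png

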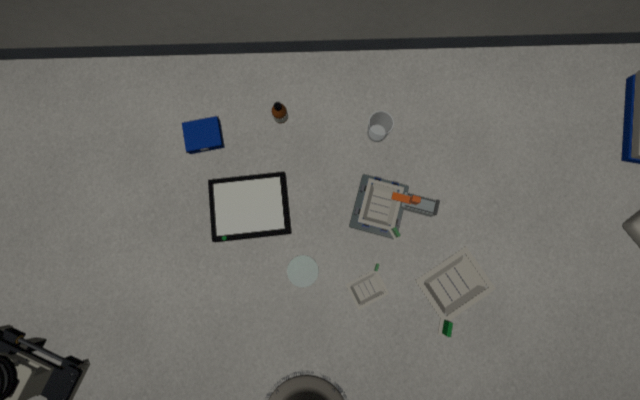

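The scene view shows the rack at (270,195), with the orange knob at (243,178) and the tab at (273,170). The light box is at (385,237). In the top view the rack is at (380,205), the lock at (405,198), the tab at (396,232) and the lit face at (250,206). The larger tray at (455,285) and the smaller one at (367,288) are decoys.

```bash
cat > meas.py <<'E'
from h import *
import pickle
def tri(p):  # ray midpoint of two views: list of (cam, uv)
    A=np.zeros((3,3)); b=np.zeros(3); R=[]
    for c,uv in p:
        a=world(c,uv,1.)[0]; o=np.array(c["world_from_camera"])[:3,3]; d=(a-o)/np.linalg.norm(a-o)
        P=np.eye(3)-np.outer(d,d); A+=P; b+=P@o; R.append((P,o))
    x=np.linalg.solve(A,b); return x,[np.linalg.norm(P@(x-o)) for P,o in R]
def masks(c):
    h=cv2.cvtColor(c["img"],cv2.COLOR_RGB2HSV)
    return {"orange":cv2.inRange(h,(5,170,120),(16,255,255)),"green":cv2.inRange(h,(55,110,40),(85,255,255))}
E
python3 - <<'E'
from meas import *
C={n:pickle.load(open(n+".pkl","rb")) for n in("scene","top")}
for n,c in C.items():
    for k,m in masks(c).items():
        N,L,S,Z=cv2.connectedComponentsWithStats(m)
        for i in range(1,N):
            if S[i,4]<6: continue
            v,u=np.where(L==i); w=world(c,np.c_[u,v]); ok=c["depth"][v,u]>0; w=w[ok]
            t=w[:,2]>np.percentile(w[:,2],98)-.006
            print(n,k,S[i].tolist(),"n",t.sum(),"topmean",w[t].mean(0).round(4),"min",w[t].min(0).round(3),"max",w[t].max(0).round(3),"uv",np.c_[u,v][ok][t].mean(0).round(1))
    # lit face
    z=.03
    g=cv2.cvtColor(c["img"],cv2.COLOR_RGB2HSV); m=cv2.inRange(g,(0,0,150),(60,60,255))
    cs,_=cv2.findContours(m,0,2)
    for q in sorted(cs,key=cv2.contourArea)[-2:]:
        w=world(c,q[:,0],z)
        r=cv2.minAreaRect((w[:,:2]*1000).astype(np.float32)); print("lit",n,cv2.contourArea(q),r, np.median(world(c,q[:,0])[:,2]))
# rack plate: top depth points with z 15..25mm near rack
c=C["top"]; v,u=np.mgrid[150:270,330:450]; uv=np.c_[u.ravel(),v.ravel()]; w=world(c,uv)
def rect(sel,name):
    r=cv2.minAreaRect((w[sel,:2]*1000).astype(np.float32)); print(name,sel.sum(),r,w[sel,2].mean().round(4))
near=(w[:,2]>.012)
img=near.reshape(120,120).astype(np.uint8); N,L,S,Z=cv2.connectedComponentsWithStats(img); i=1+np.argmax(S[1:,4]); comp=(L==i).ravel()
for a,b in((.012,.027),(.04,.047),(.047,.052),(.052,.058),(.075,.095)): rect(comp&(w[:,2]>a)&(w[:,2]<b),(a,b))
x=cv2.resize(c["img"][150:270,330:450,::-1],(720,720)[:2],interpolation=cv2.INTER_CUBIC); cv2.imwrite("pics/rack_top.png",cv2.resize(x,(590,590)))
E
```

```text
scene orange [240, 171, 20, 22, 122] n 24 topmean [ 0.5428 -0.2901  0.0869] min [ 0.535 -0.299  0.084] max [ 0.548 -0.281  0.09 ] uv [243.6 173.7]
scene green [273, 120, 8, 14, 83] n 23 topmean [ 0.2229 -0.3566  0.0631] min [ 0.207 -0.366  0.06 ] max [ 0.24  -0.35   0.066] uv [276.6 122.8]
scene green [272, 164, 3, 11, 24] n 11 topmean [ 0.4645 -0.239   0.0769] min [ 0.454 -0.245  0.074] max [ 0.474 -0.232  0.08 ] uv [272.5 166.3]
scene green [298, 164, 5, 8, 25] n 7 topmean [ 0.3756 -0.1916  0.0358] min [ 0.37  -0.197  0.034] max [ 0.382 -0.188  0.038] uv [300.3 165.3]
scene green [415, 219, 4, 3, 11] n 11 topmean [0.4606 0.2042 0.031 ] min [0.455 0.199 0.028] max [0.467 0.209 0.034] uv [416.6 219.9]
lit scene 3053.5 ((359.7190246582031, 331.5740051269531), (458.8379821777344, 250.71994018554688), 75.98322296142578) -0.0010262903491586872
lit scene 7213.5 ((804.6170043945312, -84.60919189453125), (470.93035888671875, 350.45867919921875), 57.06305694580078) -0.001309387643334603
top orange [392, 193, 18, 10, 108] n 87 topmean [ 0.5502 -0.261   0.0558] min [ 0.538 -0.283  0.054] max [
[... 654 characters left out ...]
722656, 42.93605041503906), 25.760515213012695) 0.030052002368889053
(0.012, 0.027) 712 ((524.9404907226562, -246.29159545898438), (206.72157287597656, 150.0071563720703), 73.2606201171875) 0.02
(0.04, 0.047) 856 ((523.9324340820312, -247.1339874267578), (199.03407287597656, 138.8474884033203), 72.58920288085938) 0.0439
(0.047, 0.052) 538 ((518.3515625, -248.78253173828125), (195.80589294433594, 144.33688354492188), 65.79244995117188) 0.049
(0.052, 0.058) 196 ((520.039306640625, -251.5428466796875), (191.17352294921875, 137.54376220703125), 64.43982696533203) 0.0547
(0.075, 0.095) 102 ((502.1024169921875, -267.861572265625), (23.684288024902344, 114.47090911865234), 57.53110885620117) 0.0839
```

View pics/rack_top.png

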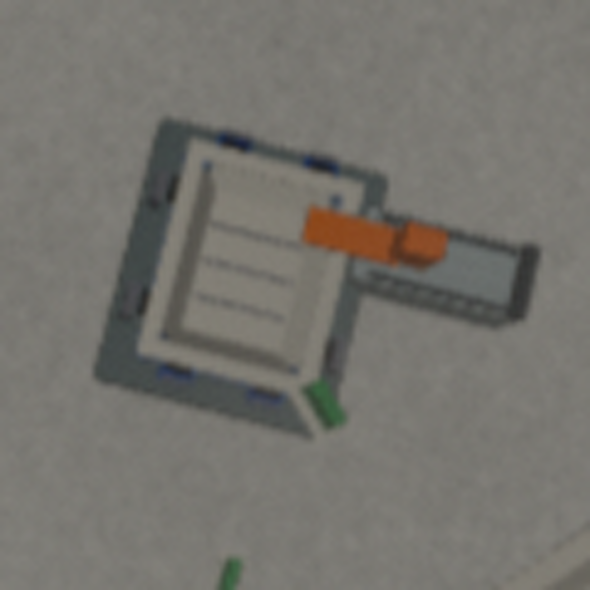

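The crop shows the rack tilted about 15°. The tab is at crop (325,404), which is top pixel (396,232). The knob is at (422,243), the lock's tongue still lies over the rim, and the end stop is at (524,283).

```bash
python3 - <<'E'
from meas import *
C={n:pickle.load(open(n+".pkl","rb")) for n in("scene","top")}
c=C["top"]; s=C["scene"]
h=cv2.cvtColor(c["img"],cv2.COLOR_RGB2HSV); hs=cv2.cvtColor(s["img"],cv2.COLOR_RGB2HSV)
for uv in ((396,232),(365,200),(382,205),(425,203),(345,170),(250,205),(212,205)): print(uv,h[uv[1],uv[0]])
# knob, two views: top-face centroids
print("knob tri",tri([(c,(415.6,198.7)),(s,(243.6,173.7))]))
def roi(m,x0,x1,y0,y1):
    o=np.zeros_like(m); o[y0:y1,x0:x1]=m[y0:y1,x0:x1]; return o
g=roi(cv2.inRange(h,(45,70,20),(90,255,255)),385,410,222,245); v,u=np.where(g>0); w=world(c,np.c_[u,v])
print("tab top",len(u),u.mean(),v.mean(),w.mean(0),w.min(0),w.max(0)); t=w[:,2]>.070
print(t.sum(),w[t].mean(0),u[t].mean(),v[t].mean(), cv2.minAreaRect((w[t,:2]*1000).astype(np.float32)))
gs=roi(cv2.inRange(hs,(45,70,20),(90,255,255)),262,282,158,180); vs,us=np.where(gs>0); ws=world(s,np.c_[us,vs]); ts=ws[:,2]>.072
print("tab scene",len(us),ws[ts].mean(0),us[ts].mean(),vs[ts].mean())
print("tab tri",tri([(c,(u[t].mean(),v[t].mean())),(s,(us[ts].mean(),vs[ts].mean()))]))
# light box outer black
m=roi(cv2.inRange(h,(0,0,0),(180,255,45)),195,305,160,255); m=cv2.morphologyEx(m,cv2.MORPH_CLOSE,np.ones((3,3)))
q=max(cv2.findContours(m,0,1)[0],key=cv2.contourArea); print("box",cv2.minAreaRect((world(c,q[:,0],.03)[:,:2]*1000).astype(np.float32)))
ms=roi(cv2.inRange(hs,(0,0,0),(180,255,45)),330,440,200,275); q=max(cv2.findContours(ms,0,1)[0],key=cv2.contourArea); print("box scene",cv2.minAreaRect((world(s,q[:,0],.03)[:,:2]*1000).astype(np.float32)))
v,u=np.mgrid[190:222,228:272]; print("lit z",np.median(world(c,np.c_[u.ravel(),v.ravel()])[:,2]))
# yaw: long edges of rim/plate by points of given height band, eroded of noise: project on candidate yaw
v,u=np.mgrid[165:245,345:408]; uv=np.c_[u.ravel(),v.ravel()]; w=world(c,uv); hv=h[uv[:,1],uv[:,0]]
sel=(w[:,2]>.043)&(w[:,2]<.053)&(hv[:,2]>105)
im=np.zeros(h.shape[:2],np.uint8); im[uv[sel,1],uv[sel,0]]=255; im=cv2.morphologyEx(im,cv2.MORPH_OPEN,np.ones((3,3)))
print("rim",sel.sum(),cv2.minAreaRect((world(c,np.argwhere(im)[:,::-1],.048)[:,:2]*1000).astype(np.float32)))
# track end stop z~54 and track
v,u=np.mgrid[185:225,400:445]; uv=np.c_[u.ravel(),v.ravel()]; w=world(c,uv); t=(w[:,2]>.035)&(w[:,2]<.06)
r=w[t,:2]; r=r[(abs(r-np.median(r,0))<.08).all(1)]; print("track",cv2.minAreaRect((r*1000).astype(np.float32)))
v,u=np.mgrid[160:250,335:412]; uv=np.c_[u.ravel(),v.ravel()]; w=world(c,uv); t=w[:,2]>.012
im=np.zeros(h.shape[:2],np.uint8); im[uv[t,1],uv[t,0]]=255; q=max(cv2.findContours(im,0,1)[0],key=cv2.contourArea)
ww=world(c,q[:,0]); 
for th in range(-26,-5,2):
    a=np.radians(th); X=np.array([np.cos(a),np.sin(a)]); Y=np.array([-X[1],X[0]]); px=ww[:,:2]@X; py=ww[:,:2]@Y
    print(th, "x %.1f %.1f y %.1f %.1f"%(px.min()*1e3,px.max()*1e3,py.min()*1e3,py.max()*1e3))
E
```

```text
(396, 232) [64 94 95]
(365, 200) [ 21  25 131]
(382, 205) [ 20  20 112]
(425, 203) [ 75   9 110]
(345, 170) [ 23  16 127]
(250, 205) [ 26  12 149]
(212, 205) [40 51 15]
knob tri (array([ 0.54110276, -0.29193319,  0.08537402]), [np.float64(0.0005708159431507071), np.float64(0.0005708159431507342)])
tab top 29 396.0344827586207 231.51724137931035 [ 0.46079006 -0.24047966  0.07567315] [ 0.45175956 -0.24704742  0.06442895] [ 0.46968688 -0.23431305  0.08202897]
25 [ 0.46067884 -0.240959    0.07693696] 396.32 231.52 ((460.5439147949219, -240.98373413085938), (20.99475860595703, 6.188868045806885), 24.182064056396484)
tab scene 36 [ 0.46610333 -0.23821788  0.07637634] 272.53846153846155 166.76923076923077
tab tri (array([ 0.46090834, -0.24167798,  0.07182508]), [np.float64(0.000282938422682312), np.float64(0.0002829384226824333)])
box ((541.8544311523438, 138.50970458984375), (167.4840850830078, 207.2723388671875), 4.831088066101074)
box scene ((557.4817504882812, 143.24798583984375), (185.89283752441406, 206.33778381347656), 4.811164379119873)
lit z 0.03000389194065911
rim 620 ((535.5137939453125, -209.6331787109375), (95.27906036376953, 118.64511108398438), 73.18182373046875)
track ((535.17041015625, -310.02276611328125), (102.40034484863281, 92.02452087402344), 88.8678207397461)
-26 x 380.8 656.9 y -36.7 122.9
-24 x 384.9 656.4 y -57.5 109.5
-22 x 388.5 655.1 y -78.3 96.0
-20 x 391.6 653.0 y -99.0 82.4
-18 x 394.2 650.3 y -119.5 68.7
-16 x 396.4 648.7 y -139.9 54.9
-14 x 398.0 648.3 y -160.2 41.0
-12 x 399.2 647.1 y -180.2 27.1
-10 x 399.9 645.2 y -200.1 13.2
-8 x 400.2 642.4 y -219.6 -0.8
-6 x 399.9 638.9 y -239.0 -14.8
```

Measured results:

| Item | Value |
|---|---|
| Rim | 95 × 119 mm, matching 96 × 120 |
| Tray centre | (535.5, -209.6) |
| Rack yaw | -16.8° |
| Tab predicted from that pose | (461, -241.5), matching the measured (461, -241), z 77 |
| Knob | (541, -292, 87) |
| Light box centre | (542, 138.5) |

I'll move above the knob first.

Call:
arm_command(xyz=[[16, -38, -5], [16, -38, -5], [16, -38, -5], [16, -38, -5], [16, -38, -5], [16, -38, -5], [16, -38, -5], [16, -38, -5], [16, -38, -5], [16, -38, -5], [16, -38, -5], [16, -38, -5], [16, -38, -5], [16, -38, -5], [16, -38, -5], [16, -38, -5], [16, -38, -5], [16, -38, -5], [16, -38, -5], [16, -38, -5]], spin=[-4, -4, -4, -4, -4, -4, -4, -4, -4, -4, -4, -4, -4, -4, -4, -4, -4, -4, -4, -4], jaw=1)

```text
time: 2.1
tool_pos: [0.5424, -0.2859, 0.304]
tool_rot: [-3.141, -0.0, 1.305]
contact_force: [0.8, -0.9, 1.3]
opening: 0.0916
grip_force: 0.0
```

Call:
arm_command(xyz=[[-1, -6, 0], [0, 0, -15], [0, 0, -15], [0, 0, -15], [0, 0, -12], [0, 0, -10], [0, 0, 0]], spin=[-1.5, 0, 0, 0, 0, 0, 0])

```text
time: 2.8
tool_pos: [0.5407, -0.2898, 0.2363]
tool_rot: [-3.139, -0.001, 1.283]
contact_force: [-0.1, -0.3, 0.4]
opening: 0.0919
grip_force: 0.0
```

Call:
arm_command(xyz=[[0, 0, 0], [0, 0, 0], [0, 0, 0], [0, 0, 0], [0, 0, 0], [0, 0, 0], [0, 0, 0], [0, 0, 0]], spin=[0, 0, 0, 0, 0, 0, 0, 0], jaw=-1, squeeze=20)

```text
time: 3.6
tool_pos: [0.5411, -0.2903, 0.2377]
tool_rot: [3.142, 0.0, 1.282]
contact_force: [-0.6, 0.5, -0.1]
opening: 0.0324
grip_force: 0.0
```

Call:
arm_command(xyz=[[0, 0, 0], [0, 0, 0], [0, 0, 0], [0, 0, 0], [0, 0, 0]], spin=[0, 0, 0, 0, 0])

```text
time: 4.1
tool_pos: [0.5416, -0.2904, 0.2378]
tool_rot: [3.14, 0.0, 1.282]
contact_force: [5.0, -1.0, -2.4]
opening: 0.0157
grip_force: 20.0
```

Call:
arm_command(xyz=[[-1.3, -4.3, 0], [-1.3, -4.3, 0], [-1.3, -4.3, 0], [-1.3, -4.3, 0], [-1.3, -4.3, 0], [-1.3, -4.3, 0], [-1.3, -4.3, 0], [-1.3, -4.3, 0], [-1.3, -4.3, 0], [-1.3, -4.3, 0], [0, 0, 0]], spin=[0, 0, 0, 0, 0, 0, 0, 0, 0, 0, 0])

```text
time: 5.2
tool_pos: [0.5285, -0.3337, 0.2378]
tool_rot: [3.139, 0.0, 1.282]
contact_force: [5.0, -1.9, -3.3]
opening: 0.016
grip_force: 20.0
```

Call:
arm_command(xyz=[[-0.6, -2, 0], [-0.6, -2, 0], [0, 0, 0]], spin=[0, 0, 0])

```text
time: 5.5
tool_pos: [0.5281, -0.3356, 0.2377]
tool_rot: [3.14, -0.004, 1.282]
contact_force: [8.4, 7.3, -1.7]
opening: 0.0156
grip_force: 20.0
```

Call:
arm_command(xyz=[[-0.6, -2, 0], [0, 0, 0], [0, 0, 0]], spin=[0, 0, 0])

```text
time: 5.8
tool_pos: [0.528, -0.3361, 0.2377]
tool_rot: [3.14, -0.006, 1.283]
contact_force: [11.3, 13.4, -0.2]
opening: 0.0161
grip_force: 20.0
```

Call:
arm_command(xyz=[[0.6, 2, 0], [0.6, 2, 0], [0, 0, 0], [0, 0, 0], [0, 0, 0]], spin=[0, 0, 0, 0, 0], jaw=0.3)

```text
time: 6.3
tool_pos: [0.5272, -0.3356, 0.2377]
tool_rot: [-3.141, 0.0, 1.282]
contact_force: [-0.1, 0.3, 1.4]
opening: 0.0514
grip_force: 0.0
```

Call:
arm_command(xyz=[[0, 0, 15], [0, 0, 25], [0, 0, 20], [-11, 15, 0], [-11, 15, 0], [-11, 16, 0], [-11, 16, 0], [-11, 16, 0], [-11, 16, 0], [0, 0, 0], [0, 0, 0]], spin=[0, 0, 0, -7.5, -7.5, -7.5, -7.5, -7.5, -7.5, 0, 0])

```text
time: 7.4
tool_pos: [0.4617, -0.2416, 0.2981]
tool_rot: [3.14, -0.0, 0.5]
contact_force: [0.3, -1.0, 0.4]
opening: 0.0595
grip_force: 0.0
```

```bash
python3 - <<'E'
from meas import *
s=read_camera("scene"); w=read_camera("wrist"); pickle.dump((s,w),open("c1.pkl","wb"))
print(observe()["tool_pos"],observe()["tool_rot"])
cv2.imwrite("pics/wrist1.png",w["img"][:,:,::-1])
print(w["fx"],w["cx"],w["cy"])
m=masks(s)["orange"]; v,u=np.where(m>0); p=world(s,np.c_[u,v]); t=p[:,2]>.083; print("knob",p[t].mean(0),t.sum())
# tab in wrist view: equidistant fisheye, ray onto plane z=.078
h=cv2.cvtColor(w["img"],cv2.COLOR_RGB2HSV); m=cv2.inRange(h,(45,80,20),(90,255,255))
T=np.array(w["world_from_camera"])
N,L,S,Z=cv2.connectedComponentsWithStats(m)
for i in range(1,N):
    if S[i,4]<40: continue
    v,u=np.where(L==i); a=np.c_[u-w["cx"],v-w["cy"]]; r=np.linalg.norm(a,axis=1); th=r/w["fx"]
    d=np.c_[np.sin(th)*a[:,0]/r,-np.sin(th)*a[:,1]/r,-np.cos(th)]
    P=T[:3,3]+(d/np.cos(th)[:,None]*w["depth"][v,u][:,None])@T[:3,:3].T
    P=P[w["depth"][v,u]>0]; t=(P[:,2]>.072)
    print(S[i],P.mean(0),"top",t.sum(), P[t].mean(0) if t.any() else 0, cv2.minAreaRect((P[t,:2]*1000).astype(np.float32)) if t.sum()>5 else "")
E
```

```text
[ 0.46191645 -0.24205891  0.29793562] [ 3.14039327e+00 -3.93561532e-04  4.98605774e-01]
309.70691628693146 315.7576855802361 193.3198647455795
knob [ 0.50840937 -0.36262641  0.0876413 ] 26
[308 190  10  44 424] [ 0.46540279 -0.23938871  0.07586142] top 358 [ 0.463879   -0.24029259  0.07803884] ((463.24053955078125, -240.63034057617188), (25.117841720581055, 6.357172966003418), 28.479158401489258)
```

View pics/wrist1.png

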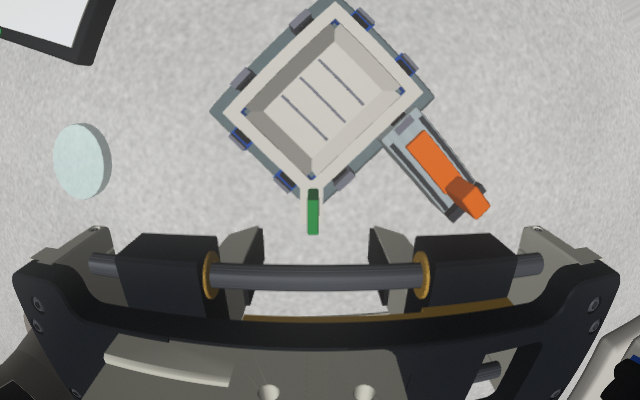

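The wrist view shows the lock slid out to the end stop, with the knob at (475,200) and the tongue clear of the rim. The tab at (313,212) lies between the open fingers. It measures (463, -240.6, 78) at 28.5°, so I'll descend and pinch.

Call:
arm_command(xyz=[[0.5, 1, -15], [0, 0, -15], [0, 0, -15], [0, 0, -12], [0, 0, -10], [0, 0, 0]], spin=[0, 0, 0, 0, 0, 0])

```text
time: 8.1
tool_pos: [0.4618, -0.2404, 0.2294]
tool_rot: [-3.139, 0.001, 0.497]
contact_force: [0.2, 0.4, -0.1]
opening: 0.0599
grip_force: 0.0
```

Call:
arm_command(xyz=[[0, 0, 0], [0, 0, 0], [0, 0, 0], [0, 0, 0], [0, 0, 0], [0, 0, 0], [0, 0, 0], [0, 0, 0], [0, 0, 0], [0, 0, 0]], spin=[0, 0, 0, 0, 0, 0, 0, 0, 0, 0], jaw=-1, squeeze=25)

```text
time: 9.1
tool_pos: [0.4619, -0.2402, 0.2308]
tool_rot: [-3.142, 0.0, 0.497]
contact_force: [-0.4, 1.5, 1.9]
opening: 0.008
grip_force: 25.0
```

Call:
arm_command(xyz=[[0.3, 0.1, 2], [0.3, 0.1, 2], [0.4, 0.1, 2], [0.4, 0.1, 2], [0.4, 0.2, 2], [0.4, 0.2, 2], [0.4, 0.2, 2], [0.4, 0.2, 2], [0.4, 0.2, 2], [0, 0, 0]], spin=[0, 0, 0, 0, 0, 0, 0, 0, 0, 0])

```text
time: 10.1
tool_pos: [0.4656, -0.2389, 0.2492]
tool_rot: [3.141, -0.001, 0.497]
contact_force: [-2.7, 0.3, -2.0]
opening: 0.0079
grip_force: 25.0
```

```bash
cat > tilt.py <<'E'
from meas import *
import sys
s=read_camera("scene"); w=read_camera("wrist"); pickle.dump((s,w),open("c2.pkl","wb"))
T=np.array(w["world_from_camera"]); v,u=np.mgrid[0:225:2,150:460:2]; v=v.ravel();u=u.ravel()
a=np.c_[u-w["cx"],v-w["cy"]]; r=np.linalg.norm(a,axis=1)+1e-9; th=r/w["fx"]
d=np.c_[np.sin(th)*a[:,0]/r,-np.sin(th)*a[:,1]/r,-np.cos(th)]/np.cos(th)[:,None]
P=T[:3,3]+(d*w["depth"][v,u][:,None])@T[:3,:3].T
h=cv2.cvtColor(w["img"],cv2.COLOR_RGB2HSV)[v,u]
ok=(w["depth"][v,u]>0)&(P[:,2]>.03)&(P[:,2]<observe()["tool_pos"][2]-.165)&(np.linalg.norm(P[:,:2]-observe()["tool_pos"][:2],axis=1)<.21)
white=ok&(h[:,1]<55)&(h[:,2]>120)
np.random.seed(0); Q=P[white]
# plane through rim: highest consensus plane
best=0
for _ in range(500):
    p=Q[np.random.choice(len(Q),3,0)]; n=np.cross(p[1]-p[0],p[2]-p[0]); 
    if np.linalg.norm(n)<1e-4: continue
    n/=np.linalg.norm(n); n*=np.sign(n[2]); k=abs((Q-p[0])@n)<.0015
    if n[2]>.8 and k.sum()>best: best=k.sum(); B=k
p=Q[B]; c=p.mean(0); n=np.linalg.svd(p-c)[2][2]; n*=np.sign(n[2])
print(len(Q),best,"centre",c.round(3),"normal",n.round(3),"tilt",np.arccos(n[2]).round(3),"z",p[:,2].min().round(3),p[:,2].max().round(3))
cv2.imwrite(f"pics/{sys.argv[1]}.png",np.vstack([w["img"][:,:,::-1],cv2.resize(s["img"][100:260,180:450,::-1],(640,379))])[:, :][::1,::1])
E
python3 tilt.py peel1; python3 -c "
import cv2;i=cv2.imread('pics/peel1.png');cv2.imwrite('pics/peel1s.png',cv2.resize(i,(480,584)))"
```

```text
9097 3318 centre [ 0.536 -0.213  0.044] normal [0.108 0.044 0.993] tilt 0.117 z 0.038 0.051
```

View pics/peel1s.png

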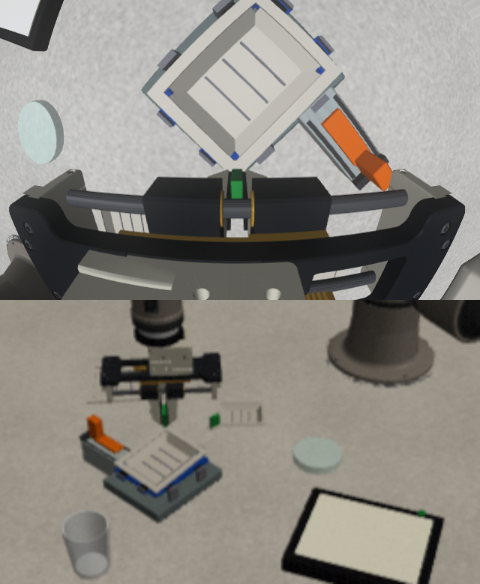

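The tray is tilted 0.117 rad, so the tab corner is up about 18 mm with the far side seated in the blue tray. I'll add a little margin and hold, then grip harder and lift off.

Call:
arm_command(xyz=[[0.4, 0.2, 2], [0, 0, 0], [0, 0, 0], [0, 0, 0]], spin=[0, 0, 0, 0])

```text
time: 10.6
tool_pos: [0.4658, -0.2387, 0.2507]
tool_rot: [3.141, -0.0, 0.497]
contact_force: [-2.7, 0.2, -2.8]
opening: 0.0081
grip_force: 25.0
```

Call:
arm_command(xyz=[[0, 0, 0], [0, 0, 0], [0, 0, 2], [0, 0, 2], [0, 0, 2], [0, 0, 2], [0, 0, 2], [0, 0, 2], [0, 0, 2], [0, 0, 2], [0, 0, 0]], spin=[0, 0, 0, 0, 0, 0, 0, 0, 0, 0, 0], squeeze=60)

```text
time: 11.7
tool_pos: [0.4659, -0.2387, 0.2671]
tool_rot: [3.141, -0.0, 0.497]
contact_force: [0.0, -0.6, -1.0]
opening: 0.0074
grip_force: 60.0
```

```bash
python3 tilt.py peel2
```

```text
8806 3036 centre [ 0.535 -0.21   0.061] normal [0.117 0.062 0.991] tilt 0.133 z 0.05 0.069
```

Call:
arm_command(xyz=[[0, 0, 3], [0, 0, 5], [0, 0, 7], [0, 0, 8], [0, 0, 8], [0, 0, 8], [0, 0, 8], [0, 0, 8], [0, 0, 8], [0, 0, 8], [0, 0, 8], [0, 0, 8], [0, 0, 8], [0, 0, 8], [0, 0, 8], [0, 0, 5], [0, 0, 3], [0, 0, 0]], spin=[0, 0, 0, 0, 0, 0, 0, 0, 0, 0, 0, 0, 0, 0, 0, 0, 0, 0])

```text
time: 13.6
tool_pos: [0.4658, -0.2387, 0.3861]
tool_rot: [3.141, -0.0, 0.497]
contact_force: [0.1, 0.6, -1.3]
opening: 0.0076
grip_force: 60.0
```

Call:
arm_command(xyz=[[0, 5, 0], [0, 10, 0], [0, 15, 0], [0, 20, 0], [0, 20, 0], [0, 20, 0], [1, 20, 0], [1, 20, 0], [1, 20, 0], [1, 20, 0], [1, 20, 0], [1, 20, 0], [1, 20, 0], [0, 20, 0], [0, 20, 0], [0, 20, 0], [0, 20, 0], [0, 15, 0], [0, 12, 0], [0, 8, 0]], spin=[0, 0, 0, 0, 0, 0, 0, 0, 0, 0, 0, 0, 0, 0, 0, 0, 0, 0, 0, 0])

```text
time: 15.6
tool_pos: [0.4722, 0.1077, 0.3857]
tool_rot: [-3.141, 0.0, 0.498]
contact_force: [-0.5, -0.1, -0.7]
opening: 0.0073
grip_force: 60.0
```

Call:
arm_command(xyz=[[0, 10, 0], [0, 8, 0], [0, 5, 0], [0, 0, 0], [0, 0, 0], [0, 0, 0], [0, 0, 0]], spin=[0, 0, 0, 0, 0, 0, 0])

```text
time: 16.3
tool_pos: [0.4728, 0.129, 0.3858]
tool_rot: [3.141, 0.0, 0.496]
contact_force: [0.3, 0.0, -1.1]
opening: 0.0073
grip_force: 60.0
```

```bash
sed -i 's/(P\[:,2\]>.03)/(P[:,2]>.1)/' tilt.py; python3 tilt.py end1; python3 - <<'E'
from meas import *
s,w=pickle.load(open("c2.pkl","rb")); cv2.imwrite("pics/end_s.png",s["img"][:,:,::-1])
# blue tray seat: top view depth over rack
t=read_camera("top"); v,u=np.mgrid[170:240,350:408]; uv=np.c_[u.ravel(),v.ravel()]; p=world(t,uv); h=cv2.cvtColor(t["img"],cv2.COLOR_RGB2HSV)[uv[:,1],uv[:,0]]
b=(h[:,0]>95)&(h[:,0]<130)&(h[:,1]>90)&(p[:,2]>.02)&(p[:,2]<.1); print("blue n",b.sum(),"z pct",np.percentile(p[b,2],[5,50,90,98]).round(4),cv2.minAreaRect((p[b,:2]*1000).astype(np.float32)))
E
```

```text
8230 3057 centre [0.543 0.158 0.18 ] normal [0.112 0.06  0.992] tilt 0.127 z 0.174 0.188
blue n 1731 z pct [0.028  0.0364 0.0446 0.0475] ((536.4714965820312, -208.7877960205078), (98.42166900634766, 133.0352325439453), 73.16921997070312)
```

View pics/end_s.png

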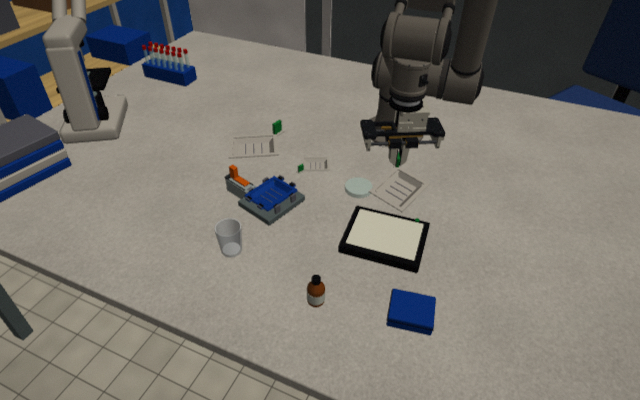

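The scene view shows the white tray held level at (402,188) and the blue tray seated in the rack at (272,195), with the lock out at (237,178). Bystanders are untouched. The tray centre reads (543, 158), about 19 mm past the light centre, so I'll correct that and settle.

Call:
arm_command(xyz=[[0, -4, 0], [0, -6, 0], [0, -6, 0], [0, -3, 0], [0, 0, 0], [0, 0, 0], [0, 0, 0], [0, 0, 0], [0, 0, 0], [0, 0, 0], [0, 0, 0]], spin=[0, 0, 0, 0, 0, 0, 0, 0, 0, 0, 0])

```text
time: 17.55
tool_pos: [0.4728, 0.1104, 0.3857]
tool_rot: [3.142, 0.0, 0.497]
contact_force: [-0.1, -0.5, -0.3]
opening: 0.0076
grip_force: 60.0
```

```bash
python3 tilt.py end2 && python3 -c "
from cell import *
print(hand_in())"
```

```text
8238 3001 centre [0.543 0.139 0.18 ] normal [0.115 0.063 0.991] tilt 0.131 z 0.173 0.187
the job is handed in; nothing more can be done
None
```

I handed the job in at about 17.7 s with no verdict returned: the lock is at its end stop, the white tray was peeled tab corner first and is held still about 15 cm above the light box centre, tilted 0.13 rad, the blue trays look seated in the rack, and the bystanders look undisturbed.

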